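# Roll a spare bearing up into its storage chute

## Task

A spare ball bearing stands at the foot of the sloping bearing chute: without pinching or lifting it, push it with the fingertips so that it rolls steadily up the gutter, over the red spring dog and into the row, until the dog has sprung up behind it and it stays up there when you take your hand away. Push gently: do not bat it up the slope or ram the row against the end stop. Do not touch the bearing that is already stored (the new one may push it along), and leave the things around the chute where they are.

Things in the scene. Friction and masses are not known exactly. Their poses are not given: they have to be found in the camera images.
- gutter: The chute's straight aluminium gutter, fixed on a plywood board; it does not move. Origin: middle of its floor at the inner face of the foot lip, 42 mm above the bench. x runs up the slope along the gutter (9 degrees above level, roughly away from the robot), y across, z square to the floor. Channel 18 mm wide inside, walls 2 mm thick and 10 mm high above the floor, open above.
- lip (a point): Top of the foot lip (6 mm high, 2 mm thick), which keeps a bearing from rolling out at gutter x = 0. The plywood board (300 x 60 mm, 15 mm thick) ends 17 mm further out; its top is 27 mm below the gutter's floor there.
- stop (a point): Rubber face of the fixed end stop at the gutter's upper end, gutter x = 262 mm; the stop plate stands 32 mm above the floor.
- bearing_centre (a point): Centre of the steel ball bearing to be put away: 42 mm diameter, 15 mm wide, about 70 g. It stands on its rim in the gutter, axis across, free to roll, and at the start rests against the foot lip at gutter x = 15 mm, z = 21 mm. The walls hide only its lowest 10 mm. Push it from behind at or just below its centre height: fingertips well above the centre wedge it against the floor.
- stored_centre (a point): Centre of an identical bearing already in the chute, resting against the uphill end of the dog at gutter x = 186 mm. It rolls freely and is pushed further up by the bearing that comes from below; with both in the row there are still 13 mm of play before the end stop.
- dog (a joint): Angle of the red spring dog (rad): 0 = up, 0.7 = fully down, below the floor. It pivots under the floor at gutter x = 155 mm and leans uphill; a weak spring raises it. A bearing pushed up the gutter presses it down (under 1 N); once the bearing's centre is past gutter x = 186 mm the dog springs up behind it, and the bearing, let go, rests on the dog's end.
- dog_tip (a point): Highest point of the dog when it is up: gutter x = 168 mm, 9 mm above the floor.
- bearing: The bearing to be put away; origin in the middle of one flat face, z along its axis. It turns as it rolls: use bearing_centre for its place.
- stored: The stored bearing, likewise.
- nail_tin: Bystander: round tin of nails, 77 mm diameter, 36 mm high, origin under its middle. Stands on the bench.
- marker: Bystander: white and black marker pen, 135 mm long, 17 mm thick, lying on the bench.
- elec_tape: Bystander: roll of black tape, 53 mm diameter, 19 mm high, lying flat on the bench.
- spanner: Bystander: steel combination spanner, 170 mm long, lying on the bench.

How it is judged:
By the outcome, as a careful person would: the job done as asked, in the order asked, and still so for the second after the job is handed in, with the robot touching nothing.
It also fails if it takes over 40 s, if anything falls off the work surface, if the arm or the gripper's body presses on something with over 40 N, if the wrist force passes 120 N, or if a joint passes its speed limit or range.

## Robot

A 7-joint arm with a two-finger parallel gripper is mounted at the origin on a cart in front of the work surface, level with it; the furniture and walls round the work are solid. World frame = base frame: x ahead of the robot, y to its left, z up, the work surface at z = 0. Lengths are in m, angles in rad, forces in N, time in s.
With the tool pointing down it reaches from about 0.425 to 0.875 m from the base axis. Payload 9.9 kg.
Tool frame: the origin (TCP) lies between the finger pads, 19 mm behind the fingertips; this is the grasp point; z points along the fingers, y is the line along which they close (so a half turn about z gives the same grasp; the last joint's range is limited). The gripper opens to 85 mm and grips with 20 to 120 N. Pads are 22 mm wide; open, the fingers measure 114 mm over their backs; the gripper's body (76 mm by 85 mm) begins 54 mm behind the grasp point. The pads swing forward as they close: fully open they stand 13 mm farther back than shut.
Start: joints at [-1.348, 0.576, 0.025, 1.437, -0.015, 1.129, -0.057], TCP at [0.204, 0.643, 0.25] pointing down, gripper open.
Joint ranges: [-2.76, 2.76], [-0.34, 2.15], [-1.52, 1.57], [0.19, 2.46], [-1.09, 4.23], [0.17, 1.99], [-2.82, 2.82]. Speed limits (rad/s): [2.22, 2.22, 3.01, 3.01, 3.14, 3.14, 3.14].

## Interface

Orientations are given as a unit quaternion [w, x, y, z].
In Python, from plant import get_obs, snapshot, finish_job, spot_in, silhouettes, landmark_of gives the robot as it stands. The module is installed in compiled form; this text tells all that it offers.
- The arm moves only by the tool servo_tool, never from a script. Its argument "motion" is a list of rows, each an object of numbers: "tx", "ty", "tz": the shift along the tool's x, y, z in mm; "roll": the turn about the tool's z in degrees. In form: [{"tx": .., "ty": .., "tz": .., "roll": ..}, ...]. A call has 1 to 8 rows; each row shifts and turns the commanded pose from where the row before left it, along the tool's axes as they then stand; what a row does not reach is not made up. A row lasts 1/12 s, in which the tool goes at most 41.7 mm and 7.16 degrees, less where a joint would pass 70% of its speed; a pose out of reach is approached as far as the arm can. A call is refused whole if a number of a shift passes 41.7 or a number of a turn 7.16, either way. A call with a gripper value outside its range is refused whole. "grip" is the closure, from -1 (fully open) to 1 (shut), set as the call begins (left out, the last holds). The fingers move at their own pace and stop on an object; the grip force is fixed at half the most. Time passes only in rows, so rows that do not move let the fingers close. It gives the time, the measured TCP pose, the force, the opening and the grip force at its end, in the units of the state.
- get_obs(): the state, without advancing time (a new reading comes with each control period).
- snapshot(name): name is "scene" or "top"; returns a dict with "pixels" (400x640x3 uint8, blue, green, red), "vertical_fov" (degrees; the focal length in pixels is half the picture's height over the tangent of half this angle, whatever the lens; pixels are square), "cx", "cy" (the principal point, pixels), "D" ([k1, k2, p1, p2, k3] as OpenCV has them; the pictures are not rectified), "pose" (4x4, takes a point from camera to world coordinates). Camera axes: x right, y up, looking along -z (the intrinsics and any distortion apply to the point x, -y, -z); pixel columns grow to the right and rows downward; lengths in m; the calibration is good to about 2 mm. A picture is of the moment at which its call begins. There is no depth.
- finish_job(): hands the job in; it is judged then, once.
Trained networks look in a picture, given as the dict that the camera call returned (one of the last four; its "shot" number tells which), for a name from the list of things; names that differ only in an ending like _2 or _b are one class to them, and where a whole thing is asked for, a point or a joint stands for the part that bears it (a point fixed in the world has none). Each returns a list of dicts, best first, with "score" (0 to 1); they miss things now and then, are a little off and sometimes report something else, mostly with a low value. They report only what shows in the picture. A call takes as long as a camera call.
- spot_in(label, picture): "location" ([row, column] in pixels, amid what is visible of it).
- silhouettes(label, picture): "region" (400x640 bool, what is visible of it) and "location" ([row, column] in pixels, amid what is visible of it).
- landmark_of(label, picture): "location" ([row, column] in pixels: a listed point, or the origin of a listed thing).
The state is a dict: "time": time; "joint_positions": joint angles; "dq": joint speeds; "effort": joint torques, N m; "tcp_pos": TCP position; "tcp_rot": TCP orientation; "ft_force": force on the tool from outside, world axes, zero at the start; "wrist_torque": the same for the moment, N m; "width": finger opening in m; "grasp_force": force on a finger pad.
Only numpy, scipy, OpenCV 4.12 (cv2) and the standard library are available. Lean on these libraries where they do the work, as an engineer would, in place of code of your own. Each camera call takes 0.05 s, during which the arm holds its last target. There are 200 camera calls.

## Working session

There is one attempt and no reset: what is moved stays moved. The work goes in short steps, Python scripts to look and compute and a tool call to move; the robot and the scene stay as the last step left them, time stands still between calls to the robot, and variables do not carry over. Pictures are saved under pics/ and viewed, at most 10 in all, crops included, and the job is handed in when it is done.

Besides the shell and the picture viewer there is one more tool, called after "Request:" as name(argument=value, ...), one argument or row to a line, values as JSON. servo_tool: Moves the arm, as the interface text tells. Its arguments: {"type":"object","properties":{"motion":{"type":"array","items":{"type":"object","properties":{"tx":{"type":"number"},"ty":{"type":"number"},"tz":{"type":"number"},"roll":{"type":"number"}}}},"grip":{"type":"number"}},"required":["motion"]}

```bash
mkdir -p pics; cat > h.py <<'E'
import numpy as np, cv2
from plant import *
def K(s):
    f=200/np.tan(np.radians(s["vertical_fov"])/2); return np.array([[f,0,s["cx"]],[0,f,s["cy"]],[0,0,1.]])
def ray(s,loc):
    u=cv2.undistortPoints(np.array([[[loc[1],loc[0]]]],float),K(s),np.array(s["D"],float))[0,0]
    P=np.array(s["pose"]); return P[:3,3],P[:3,:3]@np.array([u[0],-u[1],-1.])
def atz(s,loc,z):
    o,d=ray(s,loc); return o+d*(z-o[2])/d[2]
def proj(s,p):
    P=np.array(s["pose"]); q=P[:3,:3].T@(np.array(p)-P[:3,3]); q=q*[1,-1,-1]
    r=cv2.projectPoints(q.reshape(1,1,3),np.zeros(3),np.zeros(3),K(s),np.array(s["D"],float))[0].ravel(); return r[::-1]
def tri(rs):
    A=np.zeros((3,3));b=np.zeros(3)
    for o,d in rs:
        d=d/np.linalg.norm(d);M=np.eye(3)-np.outer(d,d);A+=M;b+=M@o
    x=np.linalg.solve(A,b); return x,[np.linalg.norm(np.cross(x-o,d/np.linalg.norm(d)))*1000 for o,d in rs]
E
python3 - <<'E'
from h import *
np.set_printoptions(precision=4,suppress=True)
o=get_obs();print(o["tcp_pos"],o["tcp_rot"],o["width"],o["time"],o["ft_force"])
S={n:snapshot(n) for n in("scene","top")}
for n in S: cv2.imwrite(f"pics/{n}0.png",S[n]["pixels"]);print(n,np.array(S[n]["pose"])[:3,3])
for l in["gutter","lip","stop","bearing_centre","stored_centre","dog_tip","nail_tin","marker","elec_tape","spanner"]:
    rs=[]
    for n in S:
        r=landmark_of(l,S[n])
        if r: print(l,n,[(np.round(a["location"],1),round(a["score"],2)) for a in r[:2]]);rs.append(ray(S[n],r[0]["location"]))
    if len(rs)==2:print("   ",tri(rs))
E
```

```text
[0.2037 0.6431 0.2491] [-0.0001  0.1528  0.9883 -0.0008] 0.08543924781334723 0.0 [ 0.4579 -0.2164  0.4067]
scene [-0.1678 -0.629   0.6502]
top [ 0.3623 -0.1891  1.2623]
gutter scene [(array([258.4, 328.4]), 0.74)]
gutter top [(array([265.2, 232.2]), 0.65), (array([237.7, 358. ]), 0.62)]
    (array([ 0.4198, -0.09  ,  0.0408]), [np.float64(180.33951302392782), np.float64(180.33951302392774)])
lip scene [(array([261.1, 331.2]), 0.8)]
lip top [(array([243.2, 351.5]), 0.91)]
    (array([ 0.4368, -0.2757,  0.0342]), [np.float64(9.988283950998945), np.float64(9.988283950998943)])
stop scene [(array([181.8, 385.9]), 0.85)]
stop top [(array([154. , 366.9]), 0.79)]
    (array([ 0.6809, -0.3022,  0.1117]), [np.float64(4.980915268826686), np.float64(4.9809152688268865)])
bearing_centre top [(array([235.9, 355.9]), 0.65)]
stored_centre scene [(array([198.3, 371.5]), 0.56)]
stored_centre top [(array([177.5, 360.8]), 0.4)]
    (array([ 0.6176, -0.2902,  0.0956]), [np.float64(0.02849524008323598), np.float64(0.02849524008326329)])
dog_tip scene [(array([207.5, 369.4]), 0.39)]
dog_tip top [(array([1
[... 277 characters left out ...]
249604494953544), np.float64(3.024960449495382)])
marker scene [(array([236.3, 177.6]), 0.8)]
marker top [(array([262.7, 228.7]), 0.48)]
    (array([ 0.3714,  0.1032, -0.0037]), [np.float64(3.8762423549925717), np.float64(3.876242354992688)])
elec_tape scene [(array([331.7, 395.7]), 0.69)]
elec_tape top [(array([264.1, 412.4]), 0.49), (array([175.1, 360.2]), 0.26)]
    (array([ 0.3732, -0.4594, -0.0093]), [np.float64(2.926458535571533), np.float64(2.9264585355717063)])
spanner scene [(array([235.1, 176.4]), 0.47)]
spanner top [(array([260.3, 280.9]), 0.67), (array([152.2, 261.5]), 0.49)]
    (array([ 0.3375, -0.0318,  0.0873]), [np.float64(51.281574917347996), np.float64(51.28157491734804)])
```

View pics/scene0.png

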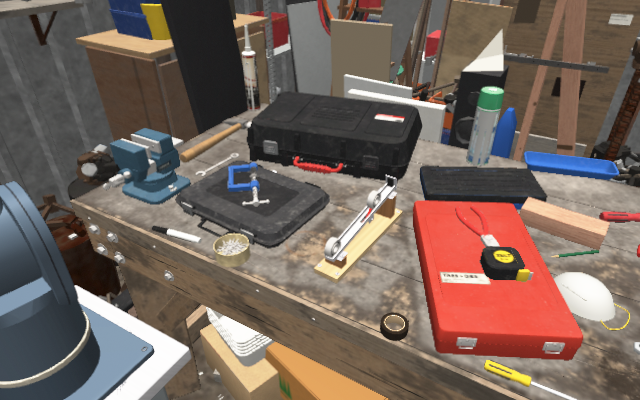

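View pics/top0.png

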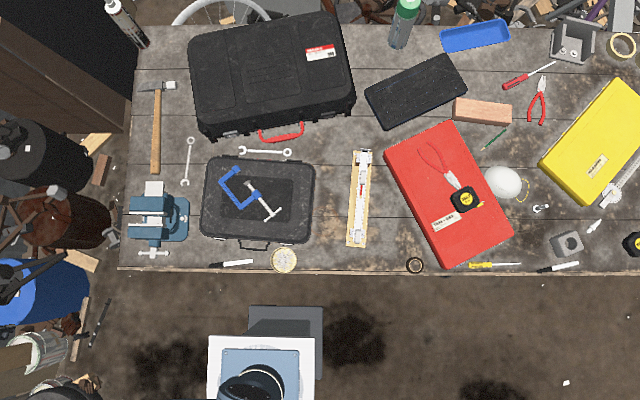

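The scene view shows the chute on its board, with the foot at about (268,330) row/col and the stop near (183,390). The top view shows it running from (243,355) up to (152,364), with the tin and tape well to either side. Next I fit the chute pose, with its height and slope fixed to the given values.

```bash
cat >> h.py <<'E'
c9,s9=np.cos(np.radians(9)),np.sin(np.radians(9))
def G(p,gx,gy,yaw):
    x,y,z=p; a=x*c9-z*s9; h=x*s9+z*c9
    return np.array([gx+a*np.cos(yaw)-y*np.sin(yaw),gy+a*np.sin(yaw)+y*np.cos(yaw),.042+h])
E
python3 - <<'E'
from h import *
from scipy.optimize import least_squares
np.set_printoptions(precision=4,suppress=True)
S={n:snapshot(n) for n in("scene","top")}
pts={"lip":(-.001,0,.006),"stop":(.262,0,.016),"bearing_centre":(.015,0,.021),"stored_centre":(.186,0,.021),"dog_tip":(.168,0,.009),"gutter":(0,0,0)}
D=[]
for l in pts:
  for n in S:
    for a in landmark_of(l,S[n])[:1]: D.append((l,n,np.array(a["location"])))
  if 'centre' in l:
   for n in S:
    for a in silhouettes(l.split('_')[0],S[n])[:3]:
      ys,xs=np.nonzero(a["region"]);print(l,n,round(a["score"],2),ys.min(),ys.max(),xs.min(),xs.max(),(ys.mean(),xs.mean()))
res=lambda v:np.concatenate([proj(S[n],G(pts[l],*v))-loc for l,n,loc in D])
r=least_squares(res,[.43,-.28,-.1],loss="soft_l1",f_scale=1.5)
print(r.x,r.cost)
for (l,n,loc),e in zip(D,res(r.x).reshape(-1,2)):print(l,n,loc,e)
im=S["scene"]["pixels"][160:290,290:430].copy();im=cv2.resize(im,None,fx=4,fy=4,interpolation=cv2.INTER_CUBIC)
t=S["top"]["pixels"][140:255,330:390].copy();t=cv2.resize(t,(260,520),interpolation=cv2.INTER_CUBIC) 
sx,sy=260/60,520/115
def mk(p,col):
    a=proj(S["scene"],p);cv2.circle(im,(int((a[1]-290+.5)*4),int((a[0]-160+.5)*4)),2,col,-1)
    a=proj(S["top"],p);cv2.circle(t,(int((a[1]-330+.5)*sx),int((a[0]-140+.5)*sy)),2,col,-1)
for y in(-.011,.011):
  for x in np.linspace(0,.262,14):mk(G((x,y,.010),*r.x),(0,255,0))
for xc in(.015,.186):
  for a in np.linspace(0,6.28,16):
    mk(G((xc+.021*np.cos(a),0.0075,.021+.021*np.sin(a)),*r.x),(255,0,255))
cv2.imwrite("pics/fit.png",np.hstack([im[:520],t])[:520,:])
E
```

```text
bearing_centre scene 0.81 238 256 325 341 (np.float64(246.71020408163264), np.float64(332.7387755102041))
bearing_centre top 0.58 229 243 354 360 (np.float64(235.8139534883721), np.float64(356.86046511627904))
stored_centre scene 0.52 191 208 367 381 (np.float64(199.43939393939394), np.float64(373.8989898989899))
stored_centre top 0.54 170 184 359 366 (np.float64(176.9591836734694), np.float64(362.40816326530614))
stored_centre top 0.37 257 273 406 423 (np.float64(264.8633540372671), np.float64(414.8074534161491))
[ 0.4408 -0.2781 -0.0835] 34.551064187842435
lip scene [259.9 329.7] [-3.4467 -1.8143]
lip top [241.8 354. ] [-1.418  1.386]
stop scene [181.7 386.3] [1.1828 2.8051]
stop top [150.8 368.1] [ 0.1582 -4.0985]
bearing_centre top [239.1 355. ] [-3.7052  1.2122]
stored_centre scene [200.1 372.7] [-0.6874  0.429 ]
stored_centre top [173.4 358.7] [3.3804 3.0269]
dog_tip scene [207.1 371. ] [ 0.7451 -1.7211]
dog_tip top [185.5 364.8] [-2.364  -3.9479]
gutter scene [255.9 328.8] [ 2.165  -0.3916]
gutter top [238.7 354.8] [1.1545 0.4979]
```

View pics/fit.png

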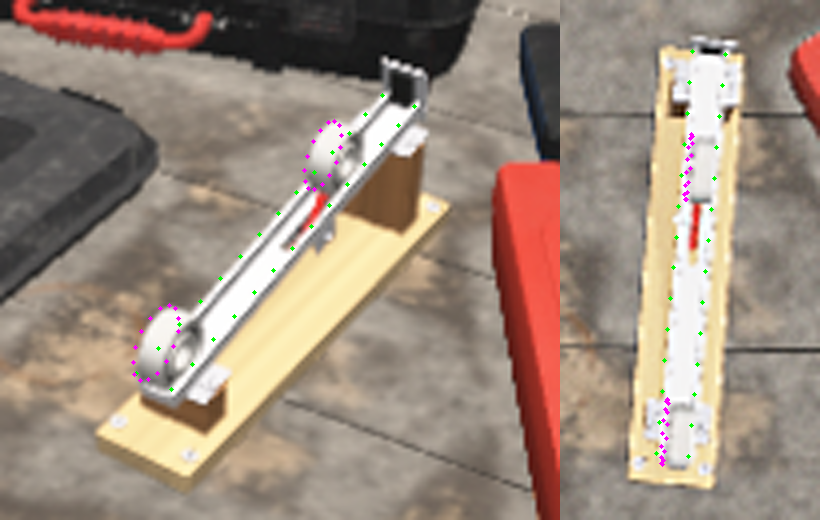

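The overlay follows the slope well, but it sits about 2 px to the left in both views. I'll refit on the bearing silhouettes, which are sharper than the landmarks.

```bash
python3 - <<'E'
from h import *
from scipy.optimize import least_squares
np.set_printoptions(precision=4,suppress=True)
S={n:snapshot(n) for n in("scene","top")}
D=[]
for l,xc in(("bearing",.015),("stored",.186)):
  for n in S:
    a=silhouettes(l,S[n])[0];ys,xs=np.nonzero(a["region"]);D.append((xc,n,np.array([ys.mean(),xs.mean()])))
def cen(xc,n,v):
    P=[proj(S[n],G((xc+.021*np.cos(a),y,.021+.021*np.sin(a)),*v))[::-1] for y in(-.0075,.0075) for a in np.linspace(0,2*np.pi,24) if .021+.021*np.sin(a)>(.008 if n=="scene" else -1)]
    m=cv2.moments(cv2.convexHull(np.array(P,np.float32)));return np.array([m["m01"],m["m10"]])/m["m00"]
f=lambda v:np.concatenate([cen(x,n,v)-q for x,n,q in D])
r=least_squares(f,[.44,-.28,-.08],diff_step=1e-3);print(r.x,np.degrees(r.x[2]));print(f(r.x).reshape(-1,2))
# by view
for n in S:
    E=[d for d in D if d[1]==n];rr=least_squares(lambda v:np.concatenate([cen(x,m,v)-q for x,m,q in E]),r.x,diff_step=1e-3);print(n,rr.x)
v=r.x
im=cv2.resize(S["scene"]["pixels"][160:290,290:430],None,fx=4,fy=4,interpolation=cv2.INTER_CUBIC)
t=cv2.resize(S["top"]["pixels"][140:255,330:390],(260,520),interpolation=cv2.INTER_CUBIC);sx,sy=260/60,520/115
def mk(p,col):
    a=proj(S["scene"],p);cv2.circle(im,(int((a[1]-290+.5)*4),int((a[0]-160+.5)*4)),1,col,-1)
    a=proj(S["top"],p);cv2.circle(t,(int((a[1]-330+.5)*sx),int((a[0]-140+.5)*sy)),1,col,-1)
for y in(-.011,.011):
  for x in np.linspace(0,.262,14):mk(G((x,y,.010),*v),(0,255,0))
for xc in(.015,.186):
  for a in np.linspace(0,6.28,20):mk(G((xc+.021*np.cos(a),-.0075,.021+.021*np.sin(a)),*v),(255,0,255))
cv2.imwrite("pics/fit2.png",np.hstack([im,t]))
o=get_obs();R=np.array([[-.953,.302,0],[.302,.953,0],[0,0,-1]])
print("behind pt",G((-.05,0,.1),*v),"tool", R.T@(G((-.05,0,.1),*v)-o["tcp_pos"]))
print("contact centre",G((.015,0,.021),*v),G((.192,0,.021),*v))
E
```

```text
[ 0.4395 -0.2813 -0.0758] -4.341020603600571
[[-0.3532 -0.3187]
 [ 0.4298  0.5226]
 [-0.1041 -0.2296]
 [-0.4519  0.3258]]
scene [ 0.439  -0.2824 -0.0736]
top [ 0.4395 -0.2796 -0.0805]
behind pt [ 0.3746 -0.2764  0.1329] tool [-0.4405 -0.8251  0.117 ]
contact centre [ 0.451  -0.2822  0.0651] [ 0.6253 -0.2954  0.0928]
```

View pics/fit2.png

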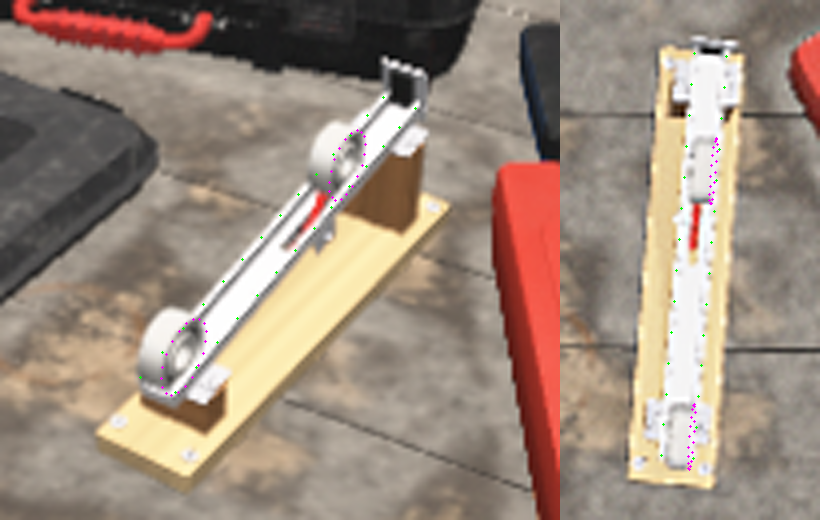

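The fit is now within about 2 mm, with the foot at (0.4395, -0.281) and yaw -4.3°. I'll shut the fingers, align the roll and swing round outside the reach limit.

Request:
servo_tool(
  motion=[
    {"roll": -6.6},
    {"roll": -6.6},
    {"tx": -20, "ty": -20},
    {"tx": -20, "ty": -20},
    {"tx": -20, "ty": -20},
    {"tx": -20, "ty": -20},
    {"tx": -20, "ty": -20},
    {"tx": -20, "ty": -20},
  ],
  grip=1,
)

```text
validation failed for argument at $.mo...
```

Request:
servo_tool(
  motion=[
    {"tx": -20, "ty": -20},
    {"tx": -20, "ty": -20},
    {"tx": -20, "ty": -20},
    {"tx": -20, "ty": -20},
    {"tx": -20, "ty": -20},
    {"tx": -20, "ty": -20},
    {"tx": -20, "ty": -20},
    {"tx": -20, "ty": -20},
  ],
)

```text
validation failed for argument at $.mo...
```

Request:
servo_tool(
  motion=[
    {"tx": -20, "ty": -20},
    {"tx": -20, "ty": -20},
    {"tx": -2, "ty": -29},
    {"tx": -2, "ty": -29},
    {"tx": -2, "ty": -29},
    {"tx": -2, "ty": -29},
    {"tx": -2, "ty": -29},
    {"tx": -2, "ty": -29},
  ],
)

```text
validation failed for argument at $.mo...
```

Request:
servo_tool(
  motion=[
    {"tx": -2, "ty": -29},
    {"tx": -2, "ty": -29},
    {"tx": -2, "ty": -29},
    {"tx": -2, "ty": -29},
    {"tx": -2, "ty": -29},
    {"tx": -2, "ty": -29},
    {"tx": -2, "ty": -29},
    {},
  ],
)

```text
validation failed for argument at $.mo...
```

Request:
servo_tool(
  motion=[
    {"tx": 0, "ty": 0, "tz": 0, "roll": -6.6},
    {"tx": 0, "ty": 0, "tz": 0, "roll": -6.6},
    {"tx": -20, "ty": -20, "tz": 0, "roll": 0},
    {"tx": -20, "ty": -20, "tz": 0, "roll": 0},
    {"tx": -20, "ty": -20, "tz": 0, "roll": 0},
    {"tx": -20, "ty": -20, "tz": 0, "roll": 0},
    {"tx": -20, "ty": -20, "tz": 0, "roll": 0},
    {"tx": -20, "ty": -20, "tz": 0, "roll": 0},
  ],
  grip=1,
)

```text
time: 2.97
tcp_pos: [0.3151, 0.5135, 0.2501]
tcp_rot: [0.0, 0.038, 0.999, 0.0]
ft_force: [0.3, 0.3, 0.5]
width: -0.0001
grasp_force: 0.0
```

Request:
servo_tool(
  motion=[
    {"tx": -20, "ty": -20, "tz": 0, "roll": 0},
    {"tx": -20, "ty": -20, "tz": 0, "roll": 0},
    {"tx": -20, "ty": -20, "tz": 0, "roll": 0},
    {"tx": -20, "ty": -20, "tz": 0, "roll": 0},
    {"tx": -20, "ty": -20, "tz": 0, "roll": 0},
    {"tx": -20, "ty": -20, "tz": 0, "roll": 0},
    {"tx": -20, "ty": -20, "tz": 0, "roll": 0},
    {"tx": -20, "ty": -20, "tz": 0, "roll": 0},
  ],
)

```text
time: 3.63
tcp_pos: [0.4625, 0.3418, 0.2502]
tcp_rot: [0.0, 0.038, 0.999, 0.0]
ft_force: [0.8, 0.2, -0.1]
width: -0.0003
grasp_force: 0.0
```

Request:
servo_tool(
  motion=[
    {"tx": -10, "ty": -25, "tz": 0, "roll": 0},
    {"tx": -2, "ty": -29, "tz": 0, "roll": 0},
    {"tx": -2, "ty": -29, "tz": 0, "roll": 0},
    {"tx": -2, "ty": -29, "tz": 0, "roll": 0},
    {"tx": -2, "ty": -29, "tz": 0, "roll": 0},
    {"tx": -2, "ty": -29, "tz": 0, "roll": 0},
    {"tx": -2, "ty": -29, "tz": 0, "roll": 0},
    {"tx": -2, "ty": -29, "tz": 0, "roll": 0},
  ],
)

```text
time: 4.3
tcp_pos: [0.468, 0.1124, 0.2502]
tcp_rot: [0.0, 0.038, 0.999, 0.0]
ft_force: [0.7, -0.2, 0.4]
width: -0.0002
grasp_force: 0.0
```

Request:
servo_tool(
  motion=[
    {"tx": 0, "ty": -30, "tz": 0, "roll": 0},
    {"tx": 0, "ty": -30, "tz": 0, "roll": 0},
    {"tx": 0, "ty": -30, "tz": 0, "roll": 0},
    {"tx": 0, "ty": -30, "tz": 0, "roll": 0},
    {"tx": 0, "ty": -30, "tz": 0, "roll": 0},
    {"tx": 0, "ty": -30, "tz": 0, "roll": 0},
    {"tx": 0, "ty": -30, "tz": 0, "roll": 0},
    {"tx": 0, "ty": -30, "tz": 0, "roll": 0},
  ],
)

```text
time: 4.97
tcp_pos: [0.4496, -0.127, 0.2503]
tcp_rot: [0.0, 0.038, 0.999, -0.0]
ft_force: [0.9, -1.4, -0.4]
width: 0.0003
grasp_force: 0.0
```

Request:
servo_tool(
  motion=[
    {"tx": 11, "ty": -25, "tz": 0, "roll": 0},
    {"tx": 11, "ty": -25, "tz": 0, "roll": 0},
    {"tx": 11, "ty": -25, "tz": 0, "roll": 0},
    {"tx": 11, "ty": -25, "tz": 0, "roll": 0},
    {"tx": 11, "ty": -25, "tz": 0, "roll": 0},
    {"tx": 9, "ty": -20, "tz": 30, "roll": 0},
    {"tx": 0, "ty": 0, "tz": 30, "roll": 0},
    {"tx": 0, "ty": 0, "tz": 30, "roll": 0},
  ],
)

```text
time: 5.63
tcp_pos: [0.3745, -0.2669, 0.1597]
tcp_rot: [0.001, 0.04, 0.999, -0.001]
ft_force: [1.2, 1.1, -0.1]
width: -0.0001
grasp_force: 0.0
```

Request:
servo_tool(
  motion=[
    {"tx": 0, "ty": 0, "tz": 20, "roll": 0},
    {"tx": 0, "ty": 0, "tz": 0, "roll": 0},
    {"tx": 0, "ty": 0, "tz": 0, "roll": 0},
  ],
)

```text
time: 5.88
tcp_pos: [0.3746, -0.2651, 0.1398]
tcp_rot: [-0.001, 0.038, 0.999, 0.0]
ft_force: [1.0, -0.4, 0.8]
width: 0.0001
grasp_force: 0.0
```

```bash
python3 - <<'E'
from h import *
np.set_printoptions(precision=4,suppress=True)
o=get_obs();t=np.array(o["tcp_pos"]);print(t,o["tcp_rot"])
v=[.4395,-.2813,-.0758]
# tcp in gutter coords
d=t-[v[0],v[1],.042];a=d[0]*np.cos(v[2])+d[1]*np.sin(v[2]);y=-d[0]*np.sin(v[2])+d[1]*np.cos(v[2]);print("gutter tcp",a*c9+d[2]*s9,y,-a*s9+d[2]*c9)
S=snapshot("scene");T=snapshot("top")
im=S["pixels"].copy()
crop=im[150:300,250:430];crop=cv2.resize(crop,None,fx=4,fy=4,interpolation=cv2.INTER_CUBIC)
for k,c in((0,(0,255,0)),(.019,(0,0,255)),(.032,(255,0,255))):
    for e in((-.011,0),(.011,0)):
        p=proj(S,t-[0,0,k]+[e[0],e[1],0]);cv2.circle(crop,(int((p[1]-250+.5)*4),int((p[0]-150+.5)*4)),3,c,-1)
cv2.imwrite("pics/near.png",crop)
tt=cv2.resize(T["pixels"][140:290,330:390],None,fx=4,fy=4);cv2.imwrite("pics/neartop.png",tt)
E
```

```text
[ 0.3746 -0.2651  0.1398] [-0.0009  0.0383  0.9993  0.0004]
gutter tcp -0.04981726561554577 0.011227890237297672 0.10692435619455533
```

View pics/near.png

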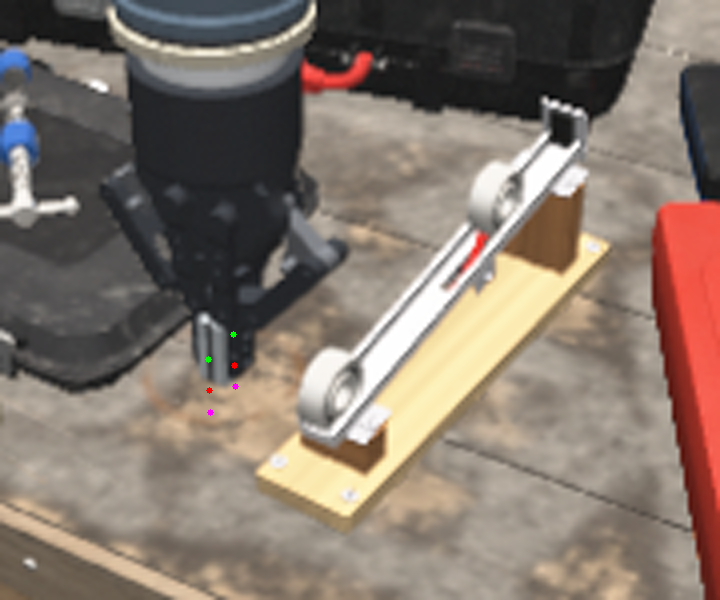

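The red dots, 19 mm beyond the TCP, fall on the shut fingertips at about row 380, so the tip offset holds. The finger is about 11 mm to the left of the channel and 44 mm behind the bearing. I'll centre it, lower it to just under the bearing's centre height, and approach.

Request:
servo_tool(
  motion=[
    {"tx": 0, "ty": -5.6, "tz": 15, "roll": 0},
    {"tx": 0, "ty": -5.6, "tz": 15, "roll": 0},
    {"tx": 0, "ty": 0, "tz": 15, "roll": 0},
    {"tx": 0, "ty": 0, "tz": 12, "roll": 0},
    {"tx": 0, "ty": 0, "tz": 6, "roll": 0},
    {"tx": 0, "ty": 0, "tz": 0, "roll": 0},
    {"tx": 0, "ty": 0, "tz": 0, "roll": 0},
  ],
)

```text
time: 6.57
tcp_pos: [0.3747, -0.2766, 0.0779]
tcp_rot: [0.001, 0.038, 0.999, -0.0]
ft_force: [0.8, -0.1, -0.1]
width: 0.0001
grasp_force: 0.0
```

Request:
servo_tool(
  motion=[
    {"tx": -7, "ty": 0, "tz": 0, "roll": 0},
    {"tx": -7, "ty": 0, "tz": 0, "roll": 0},
    {"tx": -7, "ty": 0, "tz": 0, "roll": 0},
    {"tx": -6, "ty": 0, "tz": 0, "roll": 0},
    {"tx": -4, "ty": 0, "tz": 0, "roll": 0},
    {"tx": -2, "ty": 0, "tz": 0, "roll": 0},
    {"tx": 0, "ty": 0, "tz": 0, "roll": 0},
    {"tx": 0, "ty": 0, "tz": 0, "roll": 0},
  ],
)

```text
time: 7.23
tcp_pos: [0.4068, -0.2788, 0.0769]
tcp_rot: [-0.0, 0.038, 0.999, 0.0]
ft_force: [0.6, -0.4, 0.1]
width: 0.0001
grasp_force: 0.0
```

```bash
cat > look.py <<'E'
from h import *
import sys
np.set_printoptions(precision=4,suppress=True)
o=get_obs();t=np.array(o["tcp_pos"]);v=[.4395,-.2813,-.0758]
d=t-[v[0],v[1],.042];a=d[0]*np.cos(v[2])+d[1]*np.sin(v[2]);y=-d[0]*np.sin(v[2])+d[1]*np.cos(v[2]);print(o["time"],t,"horiz along",a,"y",y,"tip above floor at front",-(a+.011)*s9+(d[2]-.019)*c9)
S=snapshot("scene");T=snapshot("top")
x=cv2.resize(S["pixels"][150:300,270:420],None,fx=3.6,fy=3.6,interpolation=cv2.INTER_CUBIC)
y=cv2.resize(T["pixels"][135:285,325:395],None,fx=3.6,fy=3.6,interpolation=cv2.INTER_CUBIC)
cv2.imwrite(sys.argv[1],np.hstack([x,y]))
for n,s in(("scene",S),("top",T)):
  for l in("bearing","stored"):
    print(n,l,[(np.round(q["location"],1),round(q["score"],2)) for q in silhouettes(l,s)[:2]])
E
python3 look.py pics/a.png
```

```text
7.2333 [ 0.4068 -0.2788  0.0769] horiz along -0.03278433076870255 y -1.869154237202353e-05 tip above floor at front 0.019123523057316606
scene bearing [(array([249.3, 330.2]), 0.56)]
scene stored [(array([203.8, 370.7]), 0.67)]
top bearing []
top stored [(array([177.2, 361.9]), 0.63)]
```

View pics/a.png

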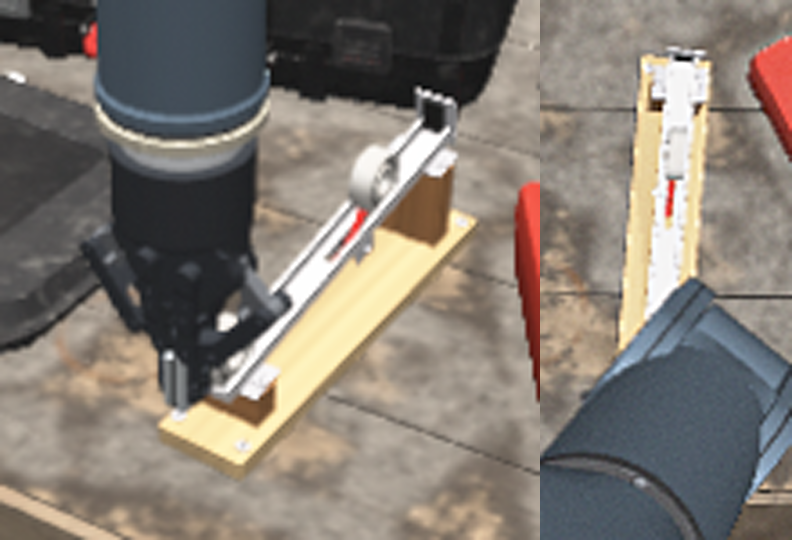

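The tip is centred just behind the lip (row 385, col 185 in the crop), with the bearing about 12 mm ahead and still in place. Now I push gently up the slope.

Request:
servo_tool(
  motion=[
    {"tx": -2, "ty": 0, "tz": -0.3, "roll": 0},
    {"tx": -2, "ty": 0, "tz": -0.3, "roll": 0},
    {"tx": -2, "ty": 0, "tz": -0.3, "roll": 0},
    {"tx": -2, "ty": 0, "tz": -0.3, "roll": 0},
    {"tx": -2, "ty": 0, "tz": -0.3, "roll": 0},
    {"tx": -2, "ty": 0, "tz": -0.3, "roll": 0},
    {"tx": -2, "ty": 0, "tz": -0.3, "roll": 0},
    {"tx": -2, "ty": 0, "tz": -0.35, "roll": 0},
  ],
)

```text
time: 8.2
tcp_pos: [0.4231, -0.2801, 0.0795]
tcp_rot: [-0.0, 0.038, 0.999, 0.0]
ft_force: [-0.6, -0.4, 1.5]
width: -0.0
grasp_force: 0.4
```

Request:
servo_tool(
  motion=[
    {"tx": -3, "ty": 0, "tz": -0.5, "roll": 0},
    {"tx": -3, "ty": 0, "tz": -0.45, "roll": 0},
    {"tx": -3, "ty": 0, "tz": -0.5, "roll": 0},
    {"tx": -3, "ty": 0, "tz": -0.45, "roll": 0},
    {"tx": -3, "ty": 0, "tz": -0.5, "roll": 0},
    {"tx": -3, "ty": 0, "tz": -0.45, "roll": 0},
    {"tx": -3, "ty": 0, "tz": -0.5, "roll": 0},
    {"tx": -3, "ty": 0, "tz": -0.45, "roll": 0},
  ],
)

```text
time: 8.87
tcp_pos: [0.4472, -0.282, 0.0833]
tcp_rot: [-0.0, 0.038, 0.999, -0.0]
ft_force: [-0.1, -0.2, -0.1]
width: 0.0001
grasp_force: 0.4
```

```bash
python3 look.py pics/b.png
```

```text
8.8667 [ 0.4472 -0.282   0.0833] horiz along 0.007734121176120399 y -0.00011315390331715898 tip above floor at front 0.019084314738184716
scene bearing [(array([239.5, 340. ]), 0.42)]
scene stored [(array([200.2, 371.8]), 0.49), (array([212.9, 368.2]), 0.46)]
top bearing []
top stored []
```

View pics/b.png

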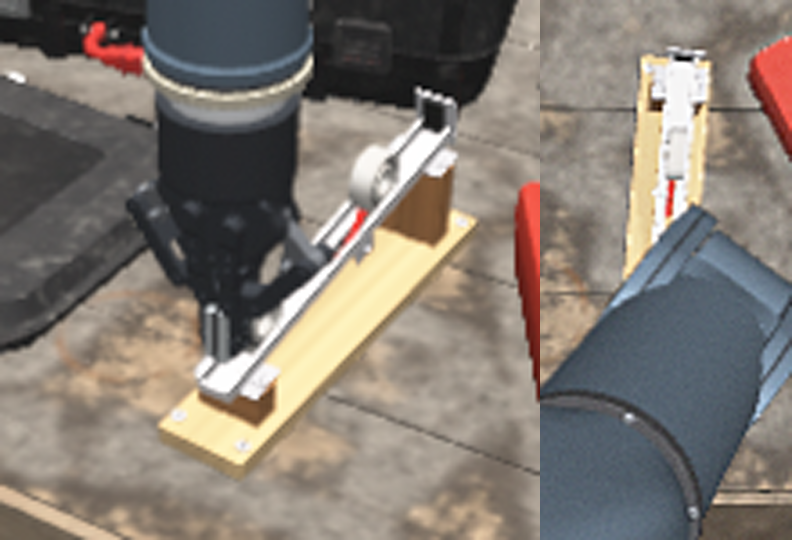

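The bearing has left the lip and is rolling just ahead of the fingers (row 325, col 265 in the crop), with low force. I'll keep going at the same steady pace.

Request:
servo_tool(
  motion=[
    {"tx": -3, "ty": 0, "tz": -0.5, "roll": 0},
    {"tx": -3, "ty": 0, "tz": -0.45, "roll": 0},
    {"tx": -3, "ty": 0, "tz": -0.5, "roll": 0},
    {"tx": -3, "ty": 0, "tz": -0.45, "roll": 0},
    {"tx": -3, "ty": 0, "tz": -0.5, "roll": 0},
    {"tx": -3, "ty": 0, "tz": -0.45, "roll": 0},
    {"tx": -3, "ty": 0, "tz": -0.5, "roll": 0},
    {"tx": -3, "ty": 0, "tz": -0.45, "roll": 0},
  ],
)

```text
time: 9.83
tcp_pos: [0.4712, -0.2838, 0.0871]
tcp_rot: [-0.0, 0.038, 0.999, -0.0]
ft_force: [-1.0, 0.5, 0.4]
width: 0.0001
grasp_force: 0.4
```

Request:
servo_tool(
  motion=[
    {"tx": -3, "ty": 0, "tz": -0.5, "roll": 0},
    {"tx": -3, "ty": 0, "tz": -0.45, "roll": 0},
    {"tx": -3, "ty": 0, "tz": -0.5, "roll": 0},
    {"tx": -3, "ty": 0, "tz": -0.45, "roll": 0},
    {"tx": -3, "ty": 0, "tz": -0.5, "roll": 0},
    {"tx": -3, "ty": 0, "tz": -0.45, "roll": 0},
    {"tx": -3, "ty": 0, "tz": -0.5, "roll": 0},
    {"tx": -3, "ty": 0, "tz": -0.45, "roll": 0},
  ],
)

```text
time: 10.5
tcp_pos: [0.4951, -0.2856, 0.0909]
tcp_rot: [-0.0, 0.038, 0.999, -0.0]
ft_force: [-0.2, 0.1, 0.5]
width: 0.0005
grasp_force: 0.4
```

Request:
servo_tool(
  motion=[
    {"tx": -3, "ty": 0, "tz": -0.5, "roll": 0},
    {"tx": -3, "ty": 0, "tz": -0.45, "roll": 0},
    {"tx": -3, "ty": 0, "tz": -0.5, "roll": 0},
    {"tx": -3, "ty": 0, "tz": -0.45, "roll": 0},
    {"tx": -3, "ty": 0, "tz": -0.5, "roll": 0},
    {"tx": -3, "ty": 0, "tz": -0.45, "roll": 0},
    {"tx": -3, "ty": 0, "tz": -0.5, "roll": 0},
    {"tx": -3, "ty": 0, "tz": -0.45, "roll": 0},
  ],
)

```text
time: 11.17
tcp_pos: [0.5189, -0.2875, 0.0947]
tcp_rot: [-0.0, 0.038, 0.999, -0.0]
ft_force: [-0.7, 0.1, 0.5]
width: -0.0002
grasp_force: 0.4
```

Request:
servo_tool(
  motion=[
    {"tx": -3, "ty": 0, "tz": -0.5, "roll": 0},
    {"tx": -3, "ty": 0, "tz": -0.45, "roll": 0},
    {"tx": -3, "ty": 0, "tz": -0.5, "roll": 0},
    {"tx": -3, "ty": 0, "tz": -0.45, "roll": 0},
    {"tx": -3, "ty": 0, "tz": -0.5, "roll": 0},
    {"tx": -3, "ty": 0, "tz": -0.45, "roll": 0},
    {"tx": -3, "ty": 0, "tz": -0.5, "roll": 0},
    {"tx": -3, "ty": 0, "tz": -0.45, "roll": 0},
  ],
)

```text
time: 11.83
tcp_pos: [0.5429, -0.2893, 0.0985]
tcp_rot: [-0.0, 0.038, 0.999, -0.0]
ft_force: [-0.5, -0.2, 0.6]
width: -0.0002
grasp_force: 0.4
```

```bash
python3 look.py pics/c.png
```

```text
11.8333 [ 0.5429 -0.2893  0.0985] horiz along 0.10373382980132227 y -0.0001427656005544703 tip above floor at front 0.019074133182249306
scene bearing [(array([211., 367.]), 0.53)]
scene stored [(array([198.3, 368.5]), 0.47)]
top bearing []
top stored [(array([153.5, 270.6]), 0.44)]
```

View pics/c.png

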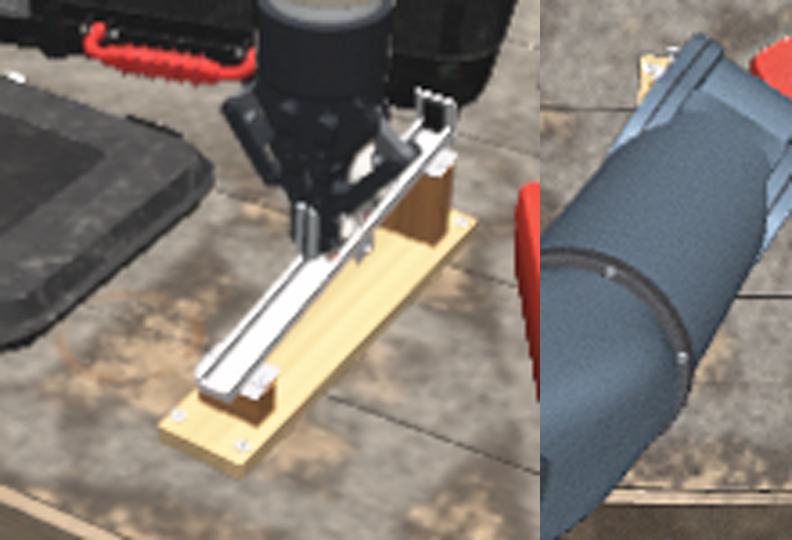

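The bearing is now about 140 mm up, just reaching the dog, and the forces are under 1 N. I have about 51 mm left, so I'll slow down through the dog.

Request:
servo_tool(
  motion=[
    {"tx": -2.5, "ty": 0, "tz": -0.4, "roll": 0},
    {"tx": -2.5, "ty": 0, "tz": -0.4, "roll": 0},
    {"tx": -2.5, "ty": 0, "tz": -0.4, "roll": 0},
    {"tx": -2.5, "ty": 0, "tz": -0.4, "roll": 0},
    {"tx": -2.5, "ty": 0, "tz": -0.4, "roll": 0},
    {"tx": -2.5, "ty": 0, "tz": -0.4, "roll": 0},
    {"tx": -2.5, "ty": 0, "tz": -0.4, "roll": 0},
    {"tx": -2.5, "ty": 0, "tz": -0.4, "roll": 0},
  ],
)

```text
time: 12.8
tcp_pos: [0.5628, -0.2908, 0.1017]
tcp_rot: [-0.0, 0.038, 0.999, -0.0]
ft_force: [-1.0, 0.1, -0.1]
width: -0.0002
grasp_force: 0.8
```

Request:
servo_tool(
  motion=[
    {"tx": -2.5, "ty": 0, "tz": -0.4, "roll": 0},
    {"tx": -2.5, "ty": 0, "tz": -0.4, "roll": 0},
    {"tx": -2.5, "ty": 0, "tz": -0.4, "roll": 0},
    {"tx": -2.5, "ty": 0, "tz": -0.4, "roll": 0},
    {"tx": -2.5, "ty": 0, "tz": -0.4, "roll": 0},
    {"tx": -2.5, "ty": 0, "tz": -0.4, "roll": 0},
    {"tx": -2.5, "ty": 0, "tz": -0.4, "roll": 0},
    {"tx": -2.5, "ty": 0, "tz": -0.4, "roll": 0},
  ],
)

```text
time: 13.47
tcp_pos: [0.5828, -0.2924, 0.1049]
tcp_rot: [0.0, 0.038, 0.999, -0.0]
ft_force: [-0.5, 0.0, 0.5]
width: -0.0
grasp_force: 0.3
```

Request:
servo_tool(
  motion=[
    {"tx": -2, "ty": 0, "tz": -0.3, "roll": 0},
    {"tx": -2, "ty": 0, "tz": -0.3, "roll": 0},
    {"tx": -2, "ty": 0, "tz": -0.3, "roll": 0},
    {"tx": -1.5, "ty": 0, "tz": -0.2, "roll": 0},
    {"tx": -1.5, "ty": 0, "tz": -0.2, "roll": 0},
    {"tx": -1.5, "ty": 0, "tz": -0.2, "roll": 0},
    {"tx": 0, "ty": 0, "tz": 0, "roll": 0},
    {"tx": 0, "ty": 0, "tz": 0, "roll": 0},
  ],
)

```text
time: 14.13
tcp_pos: [0.5932, -0.2932, 0.1064]
tcp_rot: [0.0, 0.038, 0.999, -0.0]
ft_force: [-0.6, -0.7, 0.3]
width: 0.0
grasp_force: 0.0
```

```bash
python3 look.py pics/d.png
```

```text
14.1333 [ 0.5932 -0.2932  0.1064] horiz along 0.15412758060020842 y -0.00018406761745100308 tip above floor at front 0.01897033866484418
scene bearing [(array([200.6, 378. ]), 0.42)]
scene stored [(array([195.9, 382. ]), 0.61)]
top bearing []
top stored []
```

View pics/d.png

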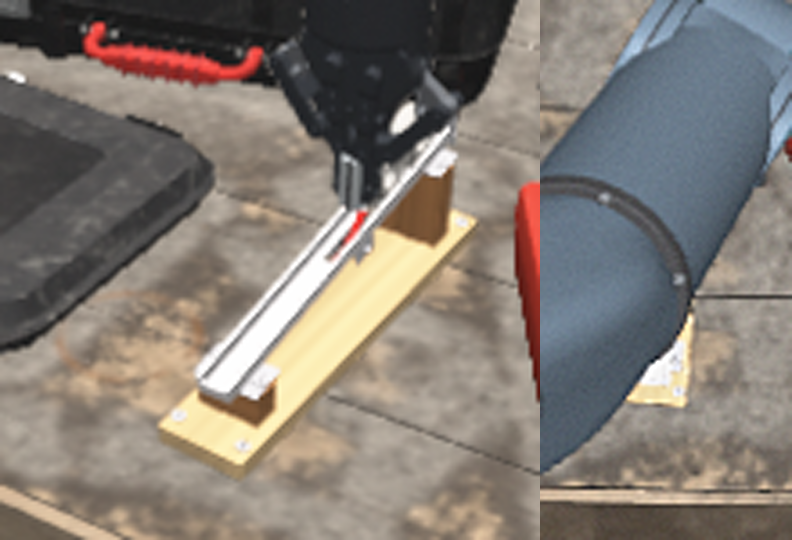

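The dog's red strip shows again behind the fingers (row 230, col 345 in the crop), so the bearing looks to be past it. I'll add 1.5 mm for margin, then ease back slowly.

Request:
servo_tool(
  motion=[
    {"tx": -0.8, "ty": 0, "tz": -0.1, "roll": 0},
    {"tx": -0.7, "ty": 0, "tz": -0.1, "roll": 0},
    {"tx": 0, "ty": 0, "tz": 0, "roll": 0},
    {"tx": 0, "ty": 0, "tz": 0, "roll": 0},
    {"tx": 1, "ty": 0, "tz": 0, "roll": 0},
    {"tx": 1, "ty": 0, "tz": 0, "roll": 0},
    {"tx": 1, "ty": 0, "tz": 0, "roll": 0},
    {"tx": 1, "ty": 0, "tz": 0, "roll": 0},
  ],
)

```text
time: 15.1
tcp_pos: [0.5904, -0.2929, 0.1065]
tcp_rot: [0.0, 0.038, 0.999, -0.0]
ft_force: [-0.5, -0.9, -0.2]
width: 0.0001
grasp_force: 0.0
```

Request:
servo_tool(
  motion=[
    {"tx": 1, "ty": 0, "tz": 0, "roll": 0},
    {"tx": 1, "ty": 0, "tz": 0, "roll": 0},
    {"tx": 1, "ty": 0, "tz": 0, "roll": 0},
    {"tx": 1, "ty": 0, "tz": 0, "roll": 0},
    {"tx": 2, "ty": 0, "tz": -1, "roll": 0},
    {"tx": 2, "ty": 0, "tz": -1, "roll": 0},
    {"tx": 3, "ty": 0, "tz": -1, "roll": 0},
    {"tx": 3, "ty": 0, "tz": -1, "roll": 0},
  ],
)

```text
time: 15.77
tcp_pos: [0.5762, -0.2919, 0.1107]
tcp_rot: [0.0, 0.038, 0.999, -0.0]
ft_force: [-0.8, -0.3, 0.2]
width: -0.0
grasp_force: 0.0
```

Request:
servo_tool(
  motion=[
    {"tx": 5, "ty": 0, "tz": -4, "roll": 0},
    {"tx": 5, "ty": 0, "tz": -4, "roll": 0},
    {"tx": 10, "ty": 0, "tz": -10, "roll": 0},
    {"tx": 15, "ty": 0, "tz": -15, "roll": 0},
    {"tx": 20, "ty": 0, "tz": -20, "roll": 0},
    {"tx": 25, "ty": 0, "tz": -25, "roll": 0},
    {"tx": 25, "ty": 0, "tz": -25, "roll": 0},
    {"tx": 15, "ty": 0, "tz": -15, "roll": 0},
  ],
)

```text
time: 16.43
tcp_pos: [0.4539, -0.2833, 0.2316]
tcp_rot: [0.001, 0.039, 0.999, -0.0]
ft_force: [0.4, -0.7, 0.2]
width: -0.0
grasp_force: 0.0
```

```bash
python3 look.py pics/e.png
```

```text
16.4333 [ 0.4539 -0.2833  0.2316] horiz along 0.014525637326104757 y -0.0009099888581476051 tip above floor at front 0.16449565267392918
scene bearing [(array([197.7, 375.4]), 0.63)]
scene stored [(array([191.5, 385. ]), 0.45)]
top bearing []
top stored [(array([155.7, 359. ]), 0.61), (array([163.2, 364.3]), 0.55)]
```

View pics/e.png

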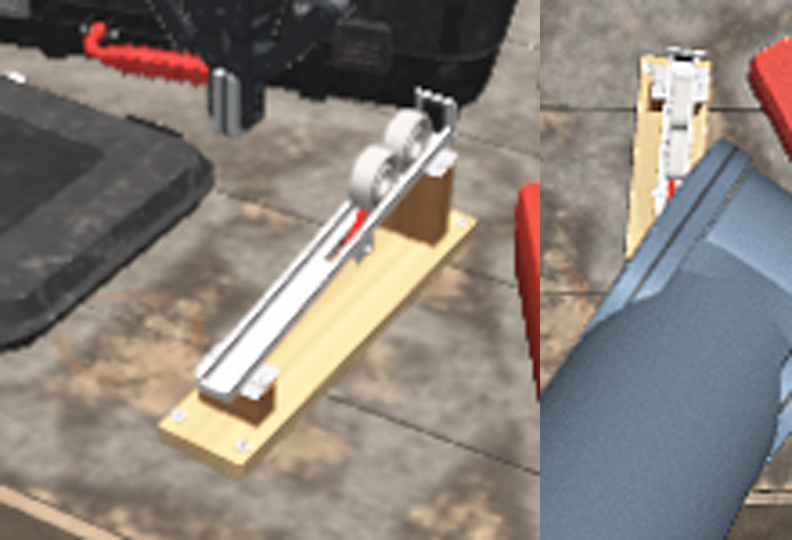

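Both bearings stand in the row above the raised dog (crop rows 175 and 140, cols 375 and 405). The gutter below is empty and the hand is clear.

```bash
python3 -c "from plant import *;print(finish_job())"
```

```text
the job is handed in; nothing more can be done
None
```

The bearing was rolled gently up the gutter and over the dog into the row. With the hand away, the last picture shows it resting behind the raised dog, and the job was handed in at about 16.5 s.

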